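Move the coffee station's four containers to the clean wire rack in the same order

ROBOT

A 6-joint arm with a two-finger parallel gripper is mounted at the origin on the work surface. World frame = base frame: x ahead of the robot, y to its left, z up, the work surface at z = 0. Lengths are in m, angles in rad, forces in N, time in s.
With the tool pointing down it reaches from about 0.425 to 0.95 m from the base axis. Payload 3.5 kg.
Tool frame: the origin (TCP) lies at the very end of the fingers, on their centre line; the grasp point (between the pads) lies 19 mm behind it (env.grip_point_offset is the distance from the TCP to the grasp point, in m); z points along the fingers, y is the direction in which the jaws open and shut (so a half turn about z gives the same grasp; the last joint's range is limited). The gripper opens to 85 mm and grips with 20 to 120 N. Pads are 22 mm wide; open, the fingers measure 114 mm over their backs; the gripper's body (76 mm by 85 mm) begins 54 mm behind the grasp point. The pads swing forward as they close: fully open they stand 13 mm farther back than shut.
Start: joints at [-1.389, 0.286, 1.577, -0, 1.279, -0.15], TCP at [0.22, -0.638, 0.231] pointing down, gripper open.
Joint ranges: [-2.77, 2.77], [-0.9, 2.22], [0.21, 2.48], [-1.53, 4.67], [0.24, 2.81], [-2.84, 2.84]. Speed limits (rad/s): [2.79, 2.79, 3.14, 3.14, 3.14, 3.14].

INTERFACE

Orientations are given as a unit quaternion [x, y, z, w].
In Python, from rig import env gives the robot as it stands.
- The arm moves only by the tool step_arm, never from a script. Its argument "deltas" is text: rows parted by semicolons, each of 7 numbers parted by spaces: the finger opening in mm, from 0 to 85.4, then the shift along the tool's x, y, z in mm, then the turn, a rotation vector about the tool's x, y, z in rad. In form: grip dx dy dz ax ay az; .... A call has 1 to 8 rows; each row shifts and turns the commanded pose from where the row before left it, along the tool's axes as they then stand; what a row does not reach is not made up. A row lasts 1/10 s, in which the tool goes at most 50 mm and 8.59 degrees, less where a joint would pass 70% of its speed; a pose out of reach is approached as far as the arm can. A call with a gripper value outside its range is refused whole. The fingers move at their own pace and stop on an object; "squeeze" is the grip in N (left out, the last holds). Time passes only in rows, so rows that do not move let the fingers close. It gives the time, the measured TCP pose, the force and the opening at its end, in the units of the state.
- env.get_obs(): the state, without advancing time (a new reading comes with each control period).
- env.get_image(name): name is "scene" or "side" or "wrist"; returns the picture (480x640x3 uint8, red, green, blue); there is no depth.
- env.camera_params(name): a dict with "mtx" (3x3 intrinsics, pixels), "R" (3x3) and "t" (3): a world point X has camera coordinates R X + t. Camera axes: x right, y down, z forward; pixel columns grow to the right and rows downward; lengths in m; the calibration is good to about 2 mm. A picture is of the moment at which its call begins: read the wrist's pose just before it. camera_params takes no time and is no camera call; for the wrist camera it gives the pose at the moment of the call.
- env.finish_job(): hands the job in, once; it reports no verdict.
Trained networks look in the newest picture that a camera, given by its name, has taken for a name from the list of things; names that differ only in an ending like _2 or _b are one class to them, and where a whole thing is asked for, a point or a joint stands for the part that bears it (a point fixed in the world has none). Each returns a list of dicts, best first, with "score" (0 to 1); they miss things now and then, are a little off and sometimes report something else, mostly with a low value. They report only what shows in the picture. A call takes as long as a camera call. They do not tell look-alikes from the thing itself.
- env.find_in(camera, thing): "location" ([x, y, z] in m, in world coordinates, good to about 4 mm: the middle of the surface that is visible of it).
The state is a dict: "time_s": time; "joint_positions": joint angles; "dq": joint speeds; "tau": joint torques, N m; "position": TCP position; "eef_rot": TCP orientation; "contact_force": force on the tool from outside, world axes, zero at the start; "moment": the same for the moment, N m; "opening": finger opening in m.
Only numpy, scipy, OpenCV 4.12 (cv2) and the standard library are available. Lean on these libraries where they do the work, as an engineer would, in place of code of your own. Each camera call takes 0.05 s, during which the arm holds its last target. There are 200 camera calls.

TASK

The old wooden rack of the coffee station is going out to be scrubbed: move its four containers (mill, shaker, sugar jar, bottle) one at a time into the bays of the steel wire rack, in the same order counted from the handle end, so that the one nearest the wooden rack's handle ends up nearest the wire rack's handle and so on along the row. Keep each one upright, set it down on the floor of its bay rather than dropping it, and leave the four standing there, one in each bay.

Things in the scene. Friction and masses are not known exactly. Their poses are not given: they have to be found in the camera images.
- wood_rack: Fixed wooden rack, 402 x 92 mm; four 80 x 78 mm bays in a row along its y. Origin on the counter, mid-row. Handle end (board 86 mm high with hand slot) at y +181 mm. From the handle, bays 1-4 are centred at x 0, y +123, +41, -41, -123 mm; then a bin of sachets (80 mm high). Bay floor 12 mm above the counter, cork pad on it; side boards 32 mm high, dividers 26 mm.
- wire_rack: Fixed steel wire rack, empty; four 78 mm square bays in a row along its y. Origin on the counter, mid-row. Handle end (steel loop 94 mm high, black sleeve) at y -182 mm, opposite to the wooden rack's. From the handle, bays 1-4 are centred at x 0, y -123, -41, +41, +123 mm; then a cup of stirrers (115 mm high). Bay floor 12 mm above the counter, no pads; all wires 32 mm high.
- mill: Dark wooden spice mill, 101 mm high, 0.2 kg. Stands upright, round, any way round; origin at the centre of its underside, z up its axis. Straight body 50 mm in diameter up to 66 mm above its underside, narrow waist and round head above.
- shaker: Stainless steel cocoa shaker with a perforated domed top, 88 mm high, 0.18 kg. Stands upright, round, any way round; origin at the centre of its underside, z up its axis. Straight body 58 mm in diameter up to 66 mm above its underside.
- jar: Squat white ceramic sugar jar with a pale wooden lid and knob, 87 mm high, 0.3 kg. Stands upright, round, any way round; origin at the centre of its underside, z up its axis. Straight body 64 mm in diameter up to 62 mm above its underside.
- bottle: Amber glass syrup bottle with a pale label and a black cap, 96 mm high, 0.28 kg. Stands upright, round, any way round; origin at the centre of its underside, z up its axis. Straight body 56 mm in diameter up to 66 mm above its underside, shoulder and cap above.
- pad_mill: Fixed round cork pad, 77 mm across, 4 mm thick, in the middle of the wooden rack's bay where the mill stands at the start (up to 5 mm off centre). It stays behind and so shows where the mill came from. Origin at the centre of its underside, 12 mm above the counter; its top, under the mill, is at 16 mm. The four pads look alike.
- pad_shaker: Fixed round cork pad, 77 mm across, 4 mm thick, in the middle of the wooden rack's bay where the shaker stands at the start (up to 5 mm off centre). It stays behind and so shows where the shaker came from. Origin at the centre of its underside, 12 mm above the counter; its top, under the shaker, is at 16 mm. The four pads look alike.
- pad_jar: Fixed round cork pad, 77 mm across, 4 mm thick, in the middle of the wooden rack's bay where the jar stands at the start (up to 5 mm off centre). It stays behind and so shows where the jar came from. Origin at the centre of its underside, 12 mm above the counter; its top, under the jar, is at 16 mm. The four pads look alike.
- pad_bottle: Fixed round cork pad, 77 mm across, 4 mm thick, in the middle of the wooden rack's bay where the bottle stands at the start (up to 5 mm off centre). It stays behind and so shows where the bottle came from. Origin at the centre of its underside, 12 mm above the counter; its top, under the bottle, is at 16 mm. The four pads look alike.
Mind the look-alikes: they are no part of the job. Leave any blue or turquoise look-alike of the mill alone.

How it is judged:
At the end, for the whole second after the job is handed in: Each of the four containers stands upright (within 0.1 rad) and at rest on the floor of the wire rack (underside 7 to 17 mm above the counter), within 16 mm of the middle of the bay that has the same number, counted from the handle end, as the bay of the wooden rack it came from (((y of pad_mill in the frame of wood_rack between 0.103 and 0.143 m and y of mill in the frame of wire_rack between -0.139 and -0.107 m) or (y of pad_mill in the frame of wood_rack between 0.021 and 0.061 m and y of mill in the frame of wire_rack between -0.057 and -0.025 m) or (y of pad_mill in the frame of wood_rack between -0.061 and -0.021 m and y of mill in the frame of wire_rack between 0.025 and 0.057 m) or (y of pad_mill in the frame of wood_rack between -0.143 and -0.103 m and y of mill in the frame of wire_rack between 0.107 and 0.139 m)) and x of mill in the frame of wire_rack between -0.016 and 0.016 m and z of mill in the frame of wire_rack between 0.007 and 0.017 m and angle between each of mill, shaker, jar, bottle's own z axis and vertical below 0.1 rad and linear speed of each of mill, shaker, jar, bottle below 0.02 m/s and angular speed of each of mill, shaker, jar, bottle below 0.2 rad/s and ((y of pad_shaker in the frame of wood_rack between 0.103 and 0.143 m and y of shaker in the frame of wire_rack between -0.139 and -0.107 m) or (y of pad_shaker in the frame of wood_rack between 0.021 and 0.061 m and y of shaker in the frame of wire_rack between -0.057 and -0.025 m) or (y of pad_shaker in the frame of wood_rack between -0.061 and -0.021 m and y of shaker in the frame of wire_rack between 0.025 and 0.057 m) or (y of pad_shaker in the frame of wood_rack between -0.143 and -0.103 m and y of shaker in the frame of wire_rack between 0.107 and 0.139 m)) and x of shaker in the frame of wire_rack between -0.016 and 0.016 m and z of shaker in the frame of wire_rack between 0.007 and 0.017 m and ((y of pad_jar in the frame of wood_rack between 0.103 and 0.143 m and y of jar in the frame of wire_rack between -0.139 and -0.107 m) or (y of pad_jar in the frame of wood_rack between 0.021 and 0.061 m and y of jar in the frame of wire_rack between -0.057 and -0.025 m) or (y of pad_jar in the frame of wood_rack between -0.061 and -0.021 m and y of jar in the frame of wire_rack between 0.025 and 0.057 m) or (y of pad_jar in the frame of wood_rack between -0.143 and -0.103 m and y of jar in the frame of wire_rack between 0.107 and 0.139 m)) and x of jar in the frame of wire_rack between -0.016 and 0.016 m and z of jar in the frame of wire_rack between 0.007 and 0.017 m and ((y of pad_bottle in the frame of wood_rack between 0.103 and 0.143 m and y of bottle in the frame of wire_rack between -0.139 and -0.107 m) or (y of pad_bottle in the frame of wood_rack between 0.021 and 0.061 m and y of bottle in the frame of wire_rack between -0.057 and -0.025 m) or (y of pad_bottle in the frame of wood_rack between -0.061 and -0.021 m and y of bottle in the frame of wire_rack between 0.025 and 0.057 m) or (y of pad_bottle in the frame of wood_rack between -0.143 and -0.103 m and y of bottle in the frame of wire_rack between 0.107 and 0.139 m)) and x of bottle in the frame of wire_rack between -0.016 and 0.016 m and z of bottle in the frame of wire_rack between 0.007 and 0.017 m); the robot touches nothing.
It fails at once if a container is tipped more than 0.5 rad (angle between any of mill, shaker, jar, bottle's own z axis and vertical above 0.5 rad).
It fails at once if a container is let go of, or thrown, with its underside more than 55 mm above the counter (over 40 mm above the bay floor) ((height (world z) of mill above 0.055 m and contact force between the fingers and mill below 0.05 N) or (height (world z) of shaker above 0.055 m and contact force between the fingers and shaker below 0.05 N) or (height (world z) of jar above 0.055 m and contact force between the fingers and jar below 0.05 N) or (height (world z) of bottle above 0.055 m and contact force between the fingers and bottle below 0.05 N)).
It also fails if it takes over 106 s, if anything falls off the work surface, if the arm or the gripper's body presses on something with over 40 N, if the wrist force passes 120 N, or if a joint passes its speed limit or range.

## Working session

There is one attempt and no reset: what is moved stays moved. The work goes in short steps, Python scripts to look and compute and a tool call to move; the robot and the scene stay as the last step left them, time stands still between calls to the robot, and variables do not carry over. Pictures are saved under pics/ and viewed, about 12 in all and at most 16, crops included, and the job is handed in when it is done.

Besides the shell and the picture viewer there is one more tool, called after "Call:" as name(argument=value, ...) on one line, values as JSON. step_arm: Moves the arm, as the interface text tells. Its arguments: {"type":"object","properties":{"deltas":{"type":"string"},"squeeze":{"type":"number"}},"required":["deltas"]}

```bash
mkdir -p pics; ls
python3 - <<'E'
from rig import env
import cv2,numpy as np
o=env.get_obs(); print(o['time_s'],o['position'],o['eef_rot'],o['opening'])
ims=[]
for c in ['scene','side']:
    im=env.get_image(c); cv2.imwrite(f'pics/{c}0.png',im[:,:,::-1])
    for n in ['wood_rack','wire_rack','mill','shaker','jar','bottle']:
        for d in env.find_in(c,n)[:3]: print(c,n,np.round(d['location'],3),round(d['score'],2))
print(env.get_obs()['time_s'])
E
```

```text
pics
0.0 [ 0.21976198 -0.63753129  0.22991512] [ 9.86270782e-01  1.65131877e-01 -2.17850032e-05 -1.18675141e-03] 0.08582736056525052
scene wood_rack [0.498 0.099 0.03 ] 0.93
scene wire_rack [0.637 0.026 0.014] 0.67
scene mill [ 0.483 -0.224  0.066] 0.9
scene mill [ 0.356 -0.081  0.064] 0.86
scene mill [ 0.488 -0.065  0.087] 0.61
scene shaker [0.483 0.096 0.091] 0.68
scene shaker [0.48  0.106 0.018] 0.64
scene jar [0.463 0.176 0.086] 0.77
scene jar [0.497 0.009 0.016] 0.67
scene jar [0.478 0.104 0.017] 0.37
scene bottle [0.48  0.013 0.08 ] 0.81
side wood_rack [0.446 0.199 0.038] 0.55
side wire_rack [0.626 0.045 0.021] 0.96
side wire_rack [0.459 0.094 0.09 ] 0.59
side wire_rack [0.446 0.176 0.09 ] 0.59
side mill [ 0.341 -0.079  0.063] 0.95
side mill [ 0.47  -0.225  0.068] 0.84
side shaker [0.457 0.094 0.091] 0.82
side jar [0.444 0.175 0.088] 0.66
side bottle [0.459 0.014 0.088] 0.91
0.7
```

View pics/scene0.png

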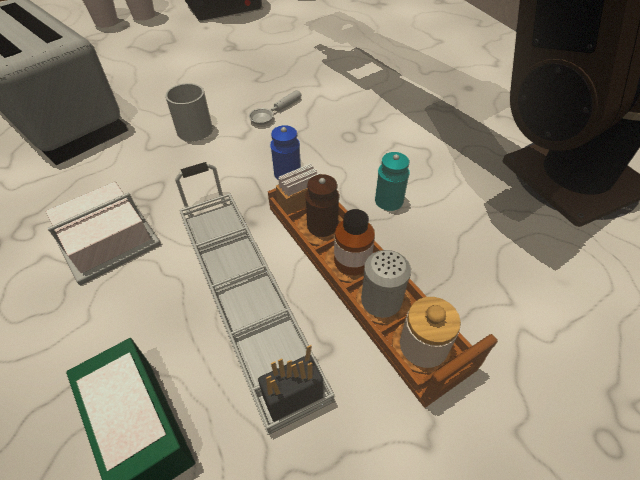

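View pics/side0.png

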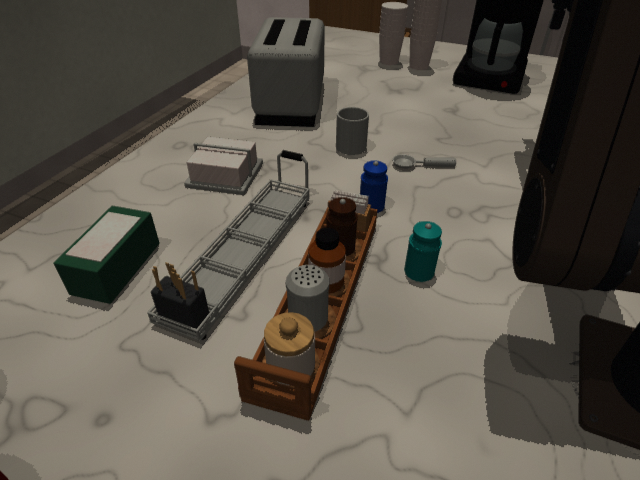

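The scene view shows the wooden rack with its handle at the bottom right (485,350). From the handle the order is jar, shaker, bottle, mill. The wire rack's handle is at the far end (200,175), with the stirrers at (290,385). The blue and turquoise mills are decoys.

The side view agrees. So jar goes to wire bay 1, shaker to 2, bottle to 3 and mill to 4. Next I move above the racks for a wrist look.

```bash
cat > h.py <<'E'
from rig import env
import cv2,numpy as np
from scipy.spatial.transform import Rotation as Ro
def ray(c,uv,z,p=None):
    p=p or env.camera_params(c); K,R,t=map(np.array,(p['mtx'],p['R'],p['t']))
    d=R.T@np.linalg.solve(K,[*uv,1]); o=-R.T@t
    return o+d*(z-o[2])/d[2]
def yaw(q):
    y=Ro.from_quat(q).as_matrix()[:,1]; return np.arctan2(y[1],y[0])
def plan(tgt,ty,n,grip,start=None):
    """n equal rows from the present pose to tgt, tool straight down, tool y at world angle ty"""
    o=env.get_obs(); p,a=(np.array(o['position']),yaw(o['eef_rot'])) if start is None else start
    da=(ty-a+np.pi/2)%np.pi-np.pi/2
    d=(np.array(tgt)-p)/n; rows=[]
    for k in range(n):
        b=a+da*k/n; y=np.array([np.cos(b),np.sin(b)]); x=np.array([-y[1],y[0]])
        rows.append(f"{grip} {d[:2]@x*1e3:.1f} {d[:2]@y*1e3:.1f} {-d[2]*1e3:.1f} 0 0 {-da/n:.4f}")
    return rows
E
python3 - <<'E'
from h import *
o=env.get_obs(); R=Ro.from_quat(o['eef_rot']).as_matrix(); print(np.round(R,3))
p=env.camera_params('wrist'); c=-np.array(p['R']).T@p['t']
print('cam in tool',R.T@(c-o['position']), (np.array(p['R'])@R).round(2), p['mtx'])
# coarse wire rack corners, z=.03
for uv in [(182,212),(230,194),(270,432),(333,400)]: print(ray('scene',uv,.03).round(3))
a=yaw(o['eef_rot']);print(a)
r=plan((.50,-.40,.36),a+.6,8,85,None); print('; '.join(r))
r=plan((.53,.05,.42),0.05,10,85,(np.array([.5,-.4,.36]),a+.6)); print('; '.join(r))
E
```

```text
[[ 0.945  0.326  0.   ]
 [ 0.326 -0.945 -0.   ]
 [-0.     0.    -1.   ]]
cam in tool [ 0.07679691  0.00103308 -0.14314475] [[ 0.    1.   -0.  ]
 [-0.95  0.   -0.3 ]
 [-0.3   0.    0.95]] [[349.2768826    0.         321.50991167]
 [  0.         349.2768826  241.83056267]
 [  0.           0.           1.        ]]
[ 0.677 -0.192  0.03 ]
[ 0.595 -0.198  0.03 ]
[0.675 0.185 0.03 ]
[0.595 0.184 0.03 ]
-1.2389746578309464
85 42.8 -16.7 -16.1 0 0 -0.0750; 85 43.9 -13.5 -16.1 0 0 -0.0750; 85 44.8 -10.2 -16.1 0 0 -0.0750; 85 45.5 -6.8 -16.1 0 0 -0.0750; 85 45.8 -3.3 -16.1 0 0 -0.0750; 85 46.0 0.1 -16.1 0 0 -0.0750; 85 45.8 3.5 -16.1 0 0 -0.0750; 85 45.4 7.0 -16.1 0 0 -0.0750
85 37.9 -24.4 -6.0 0 0 -0.0689; 85 39.5 -21.8 -6.0 0 0 -0.0689; 85 40.9 -19.0 -6.0 0 0 -0.0689; 85 42.1 -16.1 -6.0 0 0 -0.0689; 85 43.1 -13.2 -6.0 0 0 -0.0689; 85 43.9 -10.2 -6.0 0 0 -0.0689; 85 44.5 -7.1 -6.0 0 0 -0.0689; 85 44.9 -4.1 -6.0 0 0 -0.0689; 85 45.1 -1.0 -6.0 0 0 -0.0689; 85 45.0 2.1 -6.0 0 0 -0.0689
```

Call:
step_arm(deltas="85 42.8 -16.7 -16 0 0 -0.075; 85 43.9 -13.5 -16 0 0 -0.075; 85 44.8 -10.2 -16 0 0 -0.075; 85 45.5 -6.8 -16 0 0 -0.075; 85 45.8 -3.3 -16 0 0 -0.075; 85 46 0 -16 0 0 -0.075; 85 45.8 3.5 -16 0 0 -0.075; 85 45.4 7 -16 0 0 -0.075", squeeze=40)

```text
time_s: 1.5
position: [0.5011, -0.3985, 0.3603]
eef_rot: [0.893, 0.451, 0.0, 0.0]
contact_force: [0.3, -0.7, -0.9]
opening: 0.0853
```

Call:
step_arm(deltas="85 38 -24.4 -6 0 0 -0.069; 85 39.5 -21.8 -6 0 0 -0.069; 85 41 -19 -6 0 0 -0.069; 85 42 -16 -6 0 0 -0.069; 85 43 -13 -6 0 0 -0.069; 85 44 -10 -6 0 0 -0.069; 85 44.5 -7 -6 0 0 -0.069; 85 45 -4 -6 0 0 -0.069")

```text
time_s: 2.3
position: [0.5242, -0.0383, 0.4079]
eef_rot: [0.736, 0.677, 0.0, 0.0]
contact_force: [0.8, 0.3, 0.4]
opening: 0.0849
```

Call:
step_arm(deltas="85 45 -1 -6 0 0 -0.069; 85 45 2 -6 0 0 -0.069; 85 0 0 0 0 0 0; 85 0 0 0 0 0 0")

```text
time_s: 2.7
position: [0.5301, 0.0505, 0.4196]
eef_rot: [0.688, 0.726, -0.0, 0.0]
contact_force: [-0.2, -0.5, 0.9]
opening: 0.0851
```

Run:
```python
from h import *
o=env.get_obs(); print(o['time_s'],o['position'],yaw(o['eef_rot']),o['joint_positions'])
im=env.get_image('wrist'); cv2.imwrite('pics/w1.png',cv2.resize(im[:,:,::-1],(800,600)))
import pickle; pickle.dump(env.camera_params('wrist'),open('w1.pkl','wb'))
for n in ['wood_rack','wire_rack','mill','shaker','jar','bottle']:
    for d in env.find_in('wrist',n)[:3]: print(n,np.round(d['location'],3),round(d['score'],2))
```

```text
2.7 [0.53006495 0.05050448 0.41959186] 0.0528407910986451 [-9.53548262e-02 -1.13225603e-01  1.66825566e+00 -6.30895284e-04
  1.58597446e+00 -1.48205205e-01]
wood_rack [0.474 0.074 0.029] 0.72
wire_rack [0.639 0.013 0.013] 0.82
mill [ 0.354 -0.081  0.069] 0.92
mill [ 0.474 -0.221  0.069] 0.85
mill [ 0.48  -0.069  0.103] 0.74
shaker [0.47  0.084 0.102] 0.93
jar [0.454 0.165 0.09 ] 0.59
bottle [0.478 0.012 0.084] 0.56
```

View pics/w1.png

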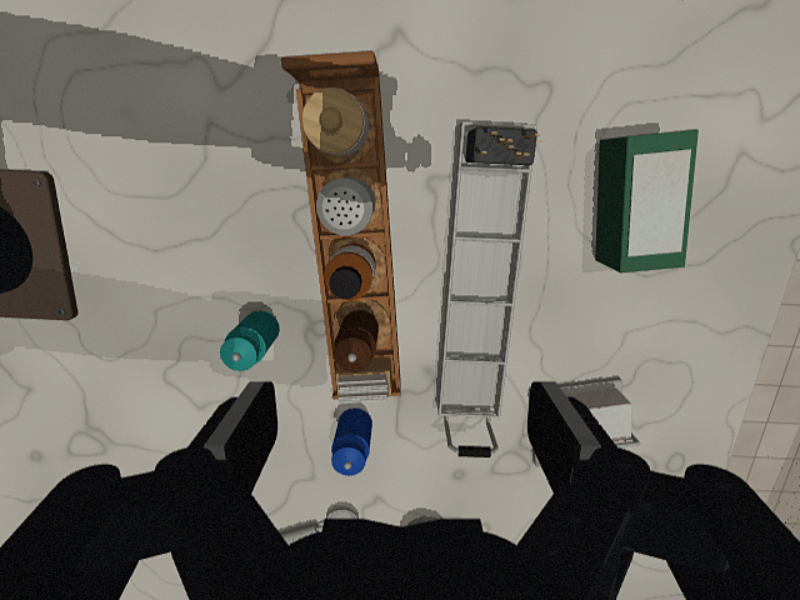

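Run:
```python
from h import *
import pickle
from scipy.optimize import least_squares
p=pickle.load(open('w1.pkl','rb'))
W=lambda u,v,z:ray('wrist',(u/1.25,v/1.25),z,p)[:2]
def fit(loc,P):
    f=lambda s:((np.array(loc)@Ro.from_euler('z',s[2]).as_matrix()[:2,:2].T+s[:2])-P).ravel()
    r=least_squares(f,[P[:,0].mean(),0,0]); return r.x,(f(r.x).reshape(-1,2)*1e3).round(1)
px=[(462,167),(528,167),(454,236),(522,238),(450,299),(516,303),(446,356),(508,360)]
loc=[(s*.039,y) for y in(.164,.082,0,-.082) for s in(-1,1)]
P=np.array([W(*q,.032) for q in px]);print(P.round(3).tolist())
s,r=fit(loc,P);print('wire',s.round(4),r.tolist())
c=dict(jar=(331,118,.102),shaker=(345,200,.103),bottle=(345,282,.112),mill=(351,356,.117))
P=np.array([W(*c[k]) for k in c]);print(P.round(4).tolist())
sw,r=fit([(0,.123),(0,.041),(0,-.041),(0,-.123)],P);print('wood',sw.round(4),r.tolist())
# side views of container tops
q=dict(jar=(436,313,.103),shaker=(389,265,.1),bottle=(356,218,.112),mill=(322,180,.117))
for k in q:print(k,ray('scene',q[k][:2],q[k][2]).round(4))
for uv in [(182,212),(230,194)]:pass
M=Ro.from_euler('z',s[2]).as_matrix()[:2,:2]
for i in range(4):print('bay',i+1,(M@[0,-.123+.082*i]+s[:2]).round(4))
```

```text
[[0.596, 0.125], [0.673, 0.129], [0.594, 0.045], [0.677, 0.047], [0.596, -0.035], [0.681, -0.036], [0.597, -0.114], [0.68, -0.116]]
wire [ 0.6376 -0.0353  0.0175] [[-0.7, 2.5], [0.8, -0.0], [3.0, 0.9], [-1.9, 0.5], [2.5, -0.9], [-4.0, 1.5], [2.6, -3.7], [-2.3, -0.7]]
[[0.4553, 0.1644], [0.47, 0.0871], [0.4721, 0.0024], [0.4804, -0.0812]]
wood [0.4694 0.0432 0.0938] [[2.6, 1.2], [-4.4, -3.1], [1.2, -0.0], [0.6, 1.9]]
jar [0.4564 0.1691 0.103 ]
shaker [0.4676 0.0848 0.1   ]
bottle [0.4723 0.0056 0.112 ]
mill [ 0.483  -0.0764  0.117 ]
bay 1 [ 0.6398 -0.1583]
bay 2 [ 0.6383 -0.0763]
bay 3 [0.6369 0.0057]
bay 4 [0.6355 0.0877]
```

The wrist view shows the wire dividers at rows 167, 236, 300, 358 and 413, columns about 441–528. That gives bay pitches of 80–81 mm, which fits. The containers sit in a row at columns 331–351. Now I hover over the jar.

Run:
```python
from h import *
print('; '.join(plan((.456,.167,.18),.094,7,85)))
```

```text
85 17.4 -9.8 34.2 0 0 -0.0064; 85 17.5 -9.6 34.2 0 0 -0.0064; 85 17.5 -9.5 34.2 0 0 -0.0064; 85 17.6 -9.4 34.2 0 0 -0.0064; 85 17.7 -9.3 34.2 0 0 -0.0064; 85 17.7 -9.2 34.2 0 0 -0.0064; 85 17.8 -9.1 34.2 0 0 -0.0064
```

Call:
step_arm(deltas="85 17.5 -9.8 34 0 0 -0.006; 85 17.5 -9.6 34 0 0 -0.006; 85 17.5 -9.5 34 0 0 -0.006; 85 17.5 -9.5 34 0 0 -0.006; 85 17.5 -9.3 34 0 0 -0.006; 85 17.5 -9.2 34 0 0 -0.006; 85 17.5 -9 34 0 0 -0.006; 85 0 0 0 0 0 0")

```text
time_s: 3.85
position: [0.4514, 0.1676, 0.1757]
eef_rot: [0.673, 0.74, -0.004, -0.004]
contact_force: [0.2, -0.2, -0.3]
opening: 0.0852
```

Run:
```python
from h import *
o=env.get_obs(); print(o['time_s'],o['position'],yaw(o['eef_rot']))
im=env.get_image('wrist'); cv2.imwrite('pics/w2.png',im[:,:,::-1])
for n in ['jar','shaker']:
    for d in env.find_in('wrist',n)[:3]: print(n,np.round(d['location'],3),round(d['score'],2))
import pickle; pickle.dump(env.camera_params('wrist'),open('w2.pkl','wb'))
```

```text
3.85 [0.45142236 0.16761573 0.17568241] 0.09425193428571099
jar [0.45  0.178 0.086] 0.72
```

View pics/w2.png

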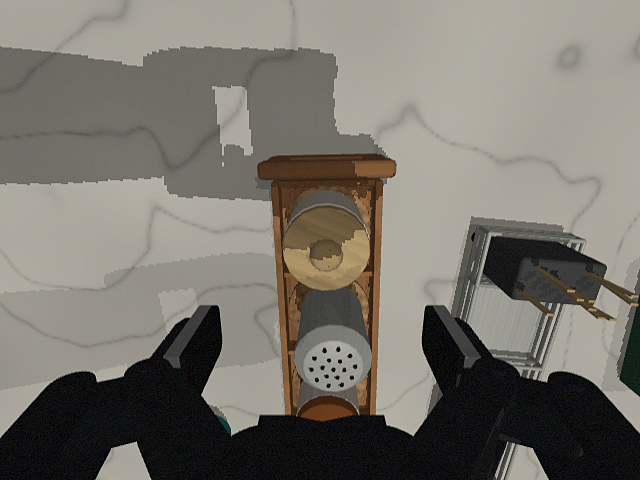

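Run:
```python
from h import *
import pickle
p=pickle.load(open('w2.pkl','rb'))
print('knob',ray('w',(326,254),.102,p),'lid',ray('w',(327,247),.086,p),'shk',ray('w',(333,366),.1,p),ray('w',(333,352),.1,p))
print(env.get_obs()['joint_positions'])
print('; '.join(plan((.456,.170,.042),.094,5,85)))
```

```text
knob [0.46105146 0.16366002 0.102     ] lid [0.46205766 0.16343357 0.086     ] shk [0.4752551  0.07291475 0.1       ] [0.47397535 0.08534358 0.1       ]
[ 1.41455905e-01 -9.06973424e-02  2.07562463e+00 -3.91778131e-04
  1.15397126e+00  4.92541900e-02]
85 0.6 -0.2 28.2 0 0 -0.0003; 85 0.6 -0.2 28.2 0 0 -0.0003; 85 0.6 -0.2 28.2 0 0 -0.0003; 85 0.6 -0.2 28.2 0 0 -0.0003; 85 0.6 -0.2 28.2 0 0 -0.0003
```

Call:
step_arm(deltas="85 0 1.5 28 0 0 0; 85 0 1 28 0 0 0; 85 0 0 28 0 0 0; 85 0 0 28 0 0 0; 85 0 0 28 0 0 0; 85 0 0 0 0 0 0", squeeze=50)

```text
time_s: 4.6
position: [0.458, 0.1666, 0.0399]
eef_rot: [0.674, 0.739, -0.002, -0.001]
contact_force: [-0.8, -0.1, -0.2]
opening: 0.085
```

Call:
step_arm(deltas="50 0 0 0 0 0 0; 50 0 0 0 0 0 0; 50 0 0 0 0 0 0; 50 0 0 0 0 0 0; 50 0 0 0 0 0 0; 50 0 0 0 0 0 0")

```text
time_s: 5.2
position: [0.461, 0.1678, 0.0443]
eef_rot: [0.673, 0.739, 0.002, 0.002]
contact_force: [-0.8, -1.9, 6.8]
opening: 0.0626
```

Call:
step_arm(deltas="50 0 0 -10 0 0 0; 50 0 0 -25 0 0 0; 50 0 0 -30 0 0 0; 50 0 0 -30 0 0 0; 50 0 0 -25 0 0 0; 50 0 0 -10 0 0 0; 50 0 0 0 0 0 0")

```text
time_s: 5.9
position: [0.4594, 0.1679, 0.1731]
eef_rot: [0.673, 0.739, 0.002, 0.001]
contact_force: [-0.1, 0.6, -3.3]
opening: 0.0627
```

Run:
```python
from h import *
o=env.get_obs();print(o['position'],o['opening'],o['contact_force'])
print('; '.join(plan((.640,-.156,.174),.0175,14,50)))
```

```text
[0.45938507 0.16788333 0.17313536] 0.06273648622545623 [-0.09313201  0.58056931 -3.31935797]
50 -24.2 10.7 -0.1 0 0 0.0054; 50 -24.2 10.8 -0.1 0 0 0.0054; 50 -24.1 11.0 -0.1 0 0 0.0054; 50 -24.1 11.1 -0.1 0 0 0.0054; 50 -24.0 11.2 -0.1 0 0 0.0054; 50 -23.9 11.3 -0.1 0 0 0.0054; 50 -23.9 11.5 -0.1 0 0 0.0054; 50 -23.8 11.6 -0.1 0 0 0.0054; 50 -23.7 11.7 -0.1 0 0 0.0054; 50 -23.7 11.9 -0.1 0 0 0.0054; 50 -23.6 12.0 -0.1 0 0 0.0054; 50 -23.6 12.1 -0.1 0 0 0.0054; 50 -23.5 12.2 -0.1 0 0 0.0054; 50 -23.4 12.4 -0.1 0 0 0.0054
```

Call:
step_arm(deltas="50 -12 6 0 0 0 0.005; 50 -24 11 0 0 0 0.005; 50 -24 11 0 0 0 0.005; 50 -24 11 0 0 0 0.005; 50 -24 11 0 0 0 0.005; 50 -24 11 0 0 0 0.005; 50 -24 11.5 0 0 0 0.005; 50 -24 11.5 0 0 0 0.005")

```text
time_s: 6.7
position: [0.5549, -0.0074, 0.1685]
eef_rot: [0.688, 0.725, -0.001, -0.002]
contact_force: [0.0, 1.0, -2.5]
opening: 0.0628
```

Call:
step_arm(deltas="50 -24 11.5 0 0 0 0.005; 50 -24 12 0 0 0 0.005; 50 -24 12 0 0 0 0.005; 50 -24 12 0 0 0 0.005; 50 -24 12 0 0 0 0.005; 50 -24 12 0 0 0 0.005; 50 -12 6 0 0 0 0.005; 50 0 0 0 0 0 0")

```text
time_s: 7.5
position: [0.6387, -0.1602, 0.1691]
eef_rot: [0.702, 0.713, -0.001, -0.001]
contact_force: [-0.3, -0.1, -2.8]
opening: 0.0629
```

Run:
```python
from h import *
o=env.get_obs(); print(o['time_s'],o['position'],yaw(o['eef_rot']),o['contact_force'])
im=env.get_image('wrist'); cv2.imwrite('pics/w3.png',im[:,:,::-1])
import pickle; pickle.dump(env.camera_params('wrist'),open('w3.pkl','wb'))
```

```text
7.5 [ 0.63866303 -0.16023429  0.16906877] 0.015517198477781088 [-0.34771235 -0.05698645 -2.81357521]
```

View pics/w3.png

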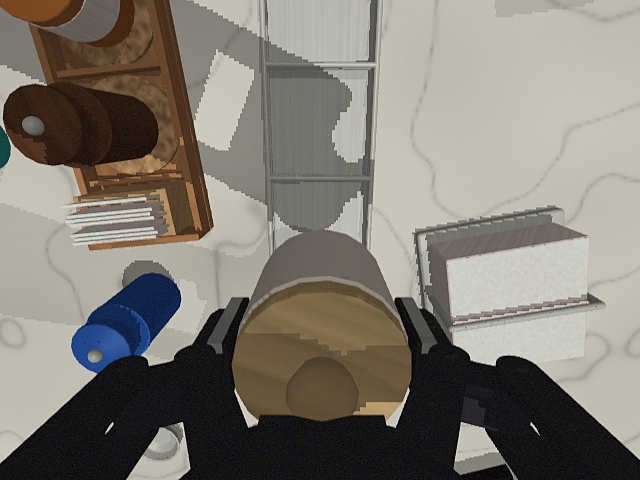

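The jar is held upright over bay 1. The wire dividers show at row 179 (bays 1/2, columns 268–368) and row 65 (bays 2/3, columns 262–378).

Run:
```python
from h import *
import pickle
p=pickle.load(open('w3.pkl','rb'))
for uv in [(268,178),(368,180),(265,64),(378,66)]: print(ray('w',uv,.032,p).round(4))
print('jar under, lid',ray('w',(322,390),.169-.042+.087,p).round(4))
o=env.get_obs();print(o['position'])
```

```text
[ 0.5948 -0.1188  0.032 ]
[ 0.6745 -0.119   0.032 ]
[ 0.595  -0.0367  0.032 ]
[ 0.6771 -0.0367  0.032 ]
jar under, lid [ 0.6388 -0.1672  0.214 ]
[ 0.63830922 -0.15882623  0.1693459 ]
```

Call:
step_arm(deltas="50 2 -2 20 0 0 0; 50 1 0 25 0 0 0; 50 0 0 25 0 0 0; 50 0 0 25 0 0 0; 50 0 0 15 0 0 0; 50 0 0 7 0 0 0; 50 0 0 0 0 0 0; 50 0 0 0 0 0 0")

```text
time_s: 8.35
position: [0.6379, -0.1556, 0.0556]
eef_rot: [0.701, 0.714, 0.0, 0.001]
contact_force: [-0.1, 0.4, -2.6]
opening: 0.0627
```

Call:
step_arm(deltas="50 0 -1 4 0 0 0; 50 0 0 4 0 0 0; 50 0 0 3 0 0 0; 50 0 0 2 0 0 0; 50 0 0 0 0 0 0; 50 0 0 0 0 0 0")

```text
time_s: 8.95
position: [0.6361, -0.1555, 0.0412]
eef_rot: [0.701, 0.713, -0.0, -0.0]
contact_force: [-0.2, -0.2, -2.9]
opening: 0.063
```

Call:
step_arm(deltas="50 0 0 1 0 0 0; 50 0 0 1 0 0 0; 50 0 0 1 0 0 0; 50 0 0 0 0 0 0; 50 0 0 0 0 0 0")

```text
time_s: 9.45
position: [0.6364, -0.1557, 0.0403]
eef_rot: [0.701, 0.713, -0.0, 0.0]
contact_force: [-4.0, 1.6, 6.1]
opening: 0.0628
```

Call:
step_arm(deltas="85 0 0 0 0 0 0; 85 0 0 0 0 0 0; 85 0 0 0 0 0 0; 85 0 0 0 0 0 0; 85 0 0 -20 0 0 0; 85 0 0 -40 0 0 0; 85 0 0 -40 0 0 0; 85 0 0 -30 0 0 0")

```text
time_s: 10.25
position: [0.6369, -0.1558, 0.1711]
eef_rot: [0.701, 0.713, 0.001, 0.001]
contact_force: [0.9, 0.3, 0.3]
opening: 0.0852
```

Run:
```python
from h import *
o=env.get_obs(); print(o['time_s'],o['position'],yaw(o['eef_rot']))
env.get_image('scene')
for d in env.find_in('scene','jar')[:3]: print(np.round(d['location'],3),d['score'])
print('; '.join(plan((.473,.086,.18),.094,8,85)))
```

```text
10.25 [ 0.63687713 -0.15579827  0.17113398] 0.017976543532269147
[ 0.638 -0.137  0.072] 0.56
[0.454 0.166 0.016] 0.5
85 30.7 -20.2 -0.6 0 0 -0.0095; 85 30.9 -20.0 -0.6 0 0 -0.0095; 85 31.1 -19.7 -0.6 0 0 -0.0095; 85 31.3 -19.4 -0.6 0 0 -0.0095; 85 31.5 -19.1 -0.6 0 0 -0.0095; 85 31.6 -18.8 -0.6 0 0 -0.0095; 85 31.8 -18.5 -0.6 0 0 -0.0095; 85 32.0 -18.2 -0.6 0 0 -0.0095
```

Call:
step_arm(deltas="85 30.5 -20 -2 0 0 -0.0095; 85 31 -20 -2 0 0 -0.0095; 85 31 -19.5 -2 0 0 -0.0095; 85 31.5 -19.5 -1 0 0 -0.0095; 85 31.5 -19 -1 0 0 -0.0095; 85 31.5 -19 0 0 0 -0.0095; 85 32 -18.5 0 0 0 -0.0095; 85 32 -18 0 0 0 -0.0095")

```text
time_s: 11.15
position: [0.4683, 0.0884, 0.175]
eef_rot: [0.673, 0.74, -0.0, -0.001]
contact_force: [0.7, 0.4, 0.8]
opening: 0.085
```

Call:
step_arm(deltas="85 0 0 0 0 0 0; 85 0 0 0 0 0 0")

```text
time_s: 11.35
position: [0.4694, 0.0877, 0.1756]
eef_rot: [0.673, 0.74, -0.0, -0.0]
contact_force: [-0.2, 0.7, 0.2]
opening: 0.0852
```

Run:
```python
from h import *
o=env.get_obs(); print(o['time_s'],o['position'],yaw(o['eef_rot']))
im=env.get_image('wrist'); cv2.imwrite('pics/w4.png',im[:,:,::-1])
for n in ['jar','shaker','bottle']:
    for d in env.find_in('wrist',n)[:3]: print(n,np.round(d['location'],3),round(d['score'],2))
import pickle; pickle.dump(env.camera_params('wrist'),open('w4.pkl','wb'))
```

```text
11.35 [0.46938611 0.08773998 0.17555623] 0.09555852657760511
shaker [0.469 0.09  0.105] 0.82
bottle [0.471 0.016 0.084] 0.76
bottle [ 0.484 -0.059  0.068] 0.27
```

View pics/w4.png

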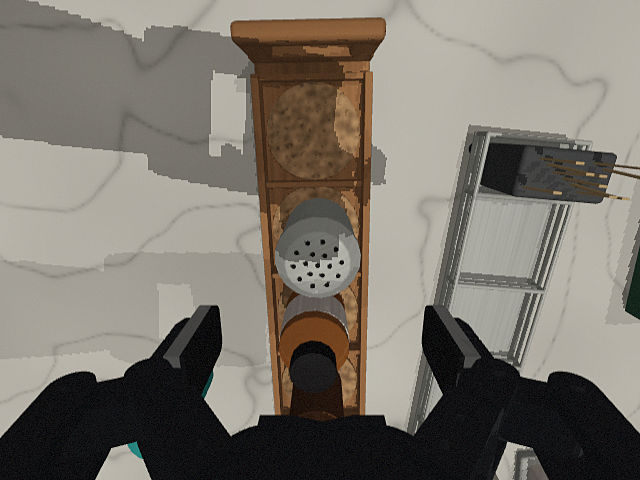

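Run:
```python
from h import *
import pickle
p=pickle.load(open('w4.pkl','rb'))
print('shk',ray('w',(318,260),.1,p),'bot',ray('w',(313,368),.112,p),'pad1',ray('w',(313,130),.016,p))
print('; '.join(plan((.469,.087,.044),.095,5,85)))
```

```text
shk [0.46882456 0.08012371 0.1       ] bot [0.47228681 0.00360752 0.112     ] pad1 [0.4565297 0.1624834 0.016    ]
85 0.1 -0.3 26.4 0 0 -0.0005; 85 0.1 -0.3 26.4 0 0 -0.0005; 85 0.1 -0.3 26.4 0 0 -0.0005; 85 0.1 -0.3 26.4 0 0 -0.0005; 85 0.1 -0.3 26.4 0 0 -0.0005
```

Call:
step_arm(deltas="85 -2 -1 26 0 0 0; 85 -1 0 26 0 0 0; 85 0 0 27 0 0 0; 85 0 0 27 0 0 0; 85 0 0 26 0 0 0; 85 0 0 0 0 0 0; 50 0 0 0 0 0 0; 50 0 0 0 0 0 0")

```text
time_s: 12.35
position: [0.4703, 0.0839, 0.0459]
eef_rot: [0.673, 0.739, 0.0, 0.001]
contact_force: [-3.7, -0.3, 8.7]
opening: 0.0588
```

Call:
step_arm(deltas="45 0 0 0 0 0 0; 45 0 0 0 0 0 0; 45 0 0 0 0 0 0; 45 0 0 0 0 0 0; 45 0 0 0 0 0 0")

```text
time_s: 12.85
position: [0.4701, 0.084, 0.046]
eef_rot: [0.673, 0.74, 0.0, 0.001]
contact_force: [-3.6, -1.6, 6.5]
opening: 0.0579
```

Call:
step_arm(deltas="45 0 0 -10 0 0 0; 45 0 0 -25 0 0 0; 45 0 0 -30 0 0 0; 45 0 0 -30 0 0 0; 45 0 0 -25 0 0 0; 45 0 0 -10 0 0 0; 45 0 0 0 0 0 0")

```text
time_s: 13.55
position: [0.4702, 0.0844, 0.1761]
eef_rot: [0.673, 0.74, 0.002, 0.002]
contact_force: [1.1, 0.1, -2.7]
opening: 0.058
```

Run:
```python
from h import *
o=env.get_obs();print(o['position'],o['opening'],o['contact_force'])
print('; '.join(plan((.6365,-.077,.176),.0175,9,45)))
```

```text
[0.47021978 0.08438463 0.17611303] 0.05803684741286489 [ 1.14421537  0.14152968 -2.71333274]
45 -19.6 16.7 0.0 0 0 0.0085; 45 -19.4 16.9 0.0 0 0 0.0085; 45 -19.3 17.0 0.0 0 0 0.0085; 45 -19.2 17.2 0.0 0 0 0.0085; 45 -19.0 17.4 0.0 0 0 0.0085; 45 -18.9 17.5 0.0 0 0 0.0085; 45 -18.7 17.7 0.0 0 0 0.0085; 45 -18.6 17.8 0.0 0 0 0.0085; 45 -18.4 18.0 0.0 0 0 0.0085
```

Call:
step_arm(deltas="45 -10 8 0 0 0 0.008; 45 -19.5 17 0 0 0 0.008; 45 -19.5 17 0 0 0 0.008; 45 -19 17 0 0 0 0.008; 45 -19 17.5 0 0 0 0.008; 45 -19 17.5 0 0 0 0.008; 45 -19 17.5 0 0 0 0.008; 45 -18.5 18 0 0 0 0.008")

```text
time_s: 14.35
position: [0.6075, -0.0521, 0.1711]
eef_rot: [0.697, 0.717, -0.001, -0.002]
contact_force: [0.3, -0.2, -1.1]
opening: 0.0577
```

Call:
step_arm(deltas="45 -18.5 18 0 0 0 0.008; 45 -9.5 9 0 0 0 0.005; 45 0 0 0 0 0 0; 45 0 0 0 0 0 0")

```text
time_s: 14.75
position: [0.6344, -0.0776, 0.1727]
eef_rot: [0.701, 0.713, -0.001, -0.002]
contact_force: [0.2, -0.1, -1.7]
opening: 0.0582
```

Run:
```python
from h import *
o=env.get_obs(); print(o['time_s'],o['position'],yaw(o['eef_rot']),o['contact_force'])
im=env.get_image('wrist'); cv2.imwrite('pics/w5.png',im[:,:,::-1])
import pickle; pickle.dump(env.camera_params('wrist'),open('w5.pkl','wb'))
```

```text
14.75 [ 0.63443986 -0.07760952  0.17273117] 0.016707468703177714 [ 0.17228715 -0.05422716 -1.67183163]
```

View pics/w5.png

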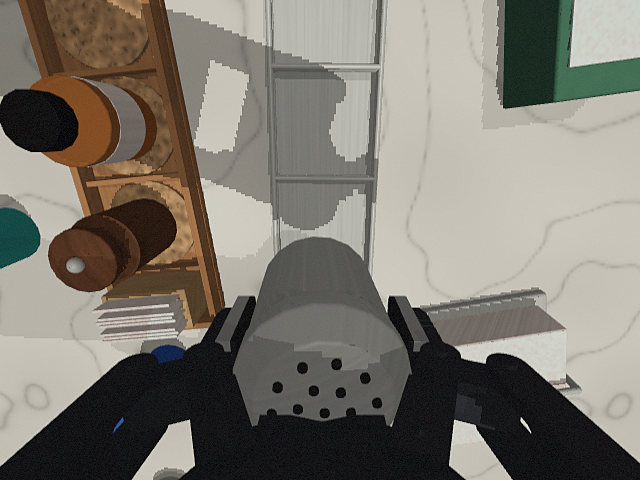

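Run:
```python
from h import *
import pickle
p=pickle.load(open('w5.pkl','rb'))
for uv in [(274,179),(374,179),(271,67),(381,67)]: print(ray('w',uv,.032,p).round(4))
print(env.get_obs()['position'])
```

```text
[ 0.5952 -0.0385  0.032 ]
[ 0.676  -0.0371  0.032 ]
[0.5949 0.0435 0.032 ]
[0.676  0.0449 0.032 ]
[ 0.63439302 -0.07720291  0.17318718]
```

Call:
step_arm(deltas="45 0 1 20 0 0 0; 45 0 0 25 0 0 0; 45 0 0 25 0 0 0; 45 0 0 25 0 0 0; 45 0 0 15 0 0 0; 45 0 0 8 0 0 0; 45 0 0 3 0 0 0; 45 0 0 0 0 0 0")

```text
time_s: 15.6
position: [0.6368, -0.0778, 0.054]
eef_rot: [0.701, 0.713, 0.0, 0.0]
contact_force: [-0.4, 0.2, -2.8]
opening: 0.0577
```

Call:
step_arm(deltas="45 0 0 2 0 0 0; 45 0 0 2 0 0 0; 45 0 0 2 0 0 0; 45 0 0 1 0 0 0; 45 0 0 0 0 0 0; 45 0 0 0 0 0 0")

```text
time_s: 16.2
position: [0.6364, -0.0779, 0.0463]
eef_rot: [0.701, 0.713, -0.0, -0.0]
contact_force: [1.1, 0.8, -3.4]
opening: 0.0579
```

Call:
step_arm(deltas="45 0 0 2 0 0 0; 45 0 0 1 0 0 0; 45 0 0 1 0 0 0; 45 0 0 1 0 0 0; 45 0 0 0 0 0 0; 45 0 0 0 0 0 0")

```text
time_s: 16.8
position: [0.6364, -0.0779, 0.0422]
eef_rot: [0.701, 0.713, -0.0, -0.0]
contact_force: [-4.1, 0.7, 4.7]
opening: 0.0578
```

Call:
step_arm(deltas="85 0 0 0 0 0 0; 85 0 0 0 0 0 0; 85 0 0 0 0 0 0; 85 0 0 0 0 0 0; 85 0 0 -20 0 0 0; 85 0 0 -40 0 0 0; 85 0 0 -40 0 0 0; 85 0 0 -35 0 0 0")

```text
time_s: 17.6
position: [0.6368, -0.078, 0.1783]
eef_rot: [0.701, 0.713, 0.0, 0.001]
contact_force: [1.0, -0.4, 0.8]
opening: 0.0848
```

Run:
```python
from h import *
o=env.get_obs(); print(o['time_s'],o['position'],yaw(o['eef_rot']))
print('; '.join(plan((.473,.005,.178),.094,5,85)))
```

```text
17.6 [ 0.6367743  -0.07795499  0.17834875] 0.016983152429294684
85 17.1 -32.5 0.1 0 0 -0.0154; 85 17.6 -32.2 0.1 0 0 -0.0154; 85 18.1 -31.9 0.1 0 0 -0.0154; 85 18.6 -31.6 0.1 0 0 -0.0154; 85 19.1 -31.4 0.1 0 0 -0.0154
```

Call:
step_arm(deltas="85 17 -32.5 0 0 0 -0.0154; 85 17.5 -32 0 0 0 -0.0154; 85 18 -32 0 0 0 -0.0154; 85 18.5 -31.5 0 0 0 -0.0154; 85 19 -31.5 0 0 0 -0.0154; 85 0 0 0 0 0 0; 85 0 0 0 0 0 0; 85 0 0 0 0 0 0")

```text
time_s: 18.4
position: [0.4739, 0.004, 0.177]
eef_rot: [0.673, 0.739, 0.0, 0.001]
contact_force: [0.2, 0.3, 0.3]
opening: 0.085
```

Run:
```python
from h import *
o=env.get_obs(); print(o['time_s'],o['position'],yaw(o['eef_rot']))
im=env.get_image('wrist'); cv2.imwrite('pics/w6.png',im[:,:,::-1])
for n in ['bottle','mill']:
    for d in env.find_in('wrist',n)[:3]: print(n,np.round(d['location'],3),round(d['score'],2))
import pickle; pickle.dump(env.camera_params('wrist'),open('w6.pkl','wb'))
```

```text
18.4 [0.47387312 0.00396185 0.17698238] 0.09365886609914978
bottle [0.473 0.014 0.086] 0.66
mill [ 0.482 -0.068  0.088] 0.77
```

View pics/w6.png

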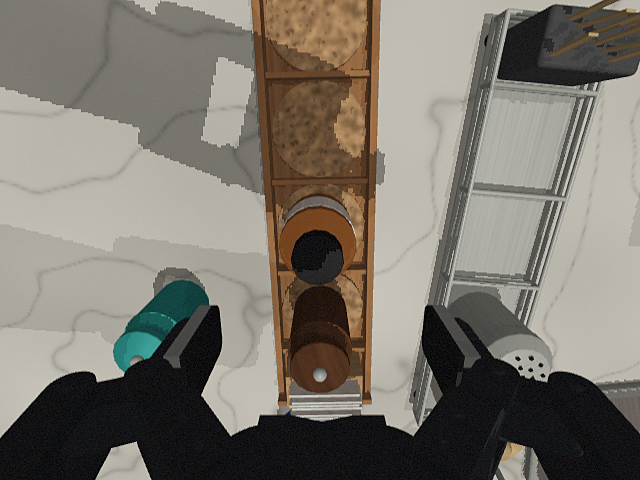

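Run:
```python
from h import *
import pickle
p=pickle.load(open('w6.pkl','rb'))
print('bot',ray('w',(317,256),.112,p),'mill',ray('w',(320,374),.117,p),'pad2',ray('w',(321,128),.016,p))
print('; '.join(plan((.473,.003,.044),.094,5,85)))
```

```text
bot [0.47091948 0.00447367 0.112     ] mill [ 0.48065246 -0.07995498  0.117     ] pad2 [0.46622876 0.08204903 0.016     ]
85 -0.2 -0.2 26.5 0 0 -0.0001; 85 -0.2 -0.2 26.5 0 0 -0.0001; 85 -0.2 -0.2 26.5 0 0 -0.0001; 85 -0.2 -0.2 26.5 0 0 -0.0001; 85 -0.2 -0.2 26.5 0 0 -0.0001
```

Call:
step_arm(deltas="85 0 -2 26 0 0 0; 85 0 -1 26 0 0 0; 85 0 0 27 0 0 0; 85 0 0 27 0 0 0; 85 0 0 26 0 0 0; 85 0 0 0 0 0 0; 45 0 0 0 0 0 0; 45 0 0 0 0 0 0")

```text
time_s: 19.35
position: [0.4708, 0.0038, 0.0453]
eef_rot: [0.673, 0.739, 0.0, 0.001]
contact_force: [-0.7, 0.7, 1.0]
opening: 0.0585
```

Call:
step_arm(deltas="42 0 0 0 0 0 0; 42 0 0 0 0 0 0; 42 0 0 0 0 0 0; 42 0 0 0 0 0 0; 42 0 0 0 0 0 0")

```text
time_s: 19.85
position: [0.471, 0.0038, 0.0456]
eef_rot: [0.673, 0.74, 0.001, 0.001]
contact_force: [0.9, -0.6, 6.2]
opening: 0.0548
```

Call:
step_arm(deltas="42 0 0 -10 0 0 0; 42 0 0 -25 0 0 0; 42 0 0 -30 0 0 0; 42 0 0 -30 0 0 0; 42 0 0 -25 0 0 0; 42 0 0 -10 0 0 0; 42 0 0 0 0 0 0; 42 0 0 0 0 0 0")

```text
time_s: 20.65
position: [0.4685, 0.0044, 0.1727]
eef_rot: [0.673, 0.74, -0.001, -0.001]
contact_force: [0.2, 0.2, -2.0]
opening: 0.0548
```

Run:
```python
from h import *
o=env.get_obs();print(o['position'],o['opening'],o['contact_force'])
print('; '.join(plan((.6365,.003,.176),.014,8,42)))
```

```text
[0.46851804 0.00439372 0.17266193] 0.05478012737474415 [ 0.2000797   0.2053038  -2.02110669]
42 -2.1 20.9 -0.4 0 0 0.0100; 42 -1.9 20.9 -0.4 0 0 0.0100; 42 -1.7 20.9 -0.4 0 0 0.0100; 42 -1.5 20.9 -0.4 0 0 0.0100; 42 -1.3 21.0 -0.4 0 0 0.0100; 42 -1.1 21.0 -0.4 0 0 0.0100; 42 -0.9 21.0 -0.4 0 0 0.0100; 42 -0.7 21.0 -0.4 0 0 0.0100
```

Call:
step_arm(deltas="42 -1.5 10 0 0 0 0.009; 42 -1.5 21 0 0 0 0.009; 42 -1.5 21 0 0 0 0.009; 42 -1.5 21 0 0 0 0.009; 42 -1.5 21 0 0 0 0.009; 42 -1 21 0 0 0 0.009; 42 -1 21 0 0 0 0.009; 42 -1 20 0 0 0 0.009")

```text
time_s: 21.45
position: [0.6268, 0.0031, 0.1717]
eef_rot: [0.7, 0.715, -0.001, -0.001]
contact_force: [0.7, 0.4, -1.9]
opening: 0.0547
```

Call:
step_arm(deltas="42 -0.5 10 0 0 0 0.008; 42 0 0 20 0 0 0; 42 0 0 25 0 0 0; 42 0 0 25 0 0 0; 42 0 0 15 0 0 0; 42 0 0 0 0 0 0; 42 0 0 0 0 0 0")

```text
time_s: 22.15
position: [0.6363, 0.0028, 0.0893]
eef_rot: [0.702, 0.712, -0.0, -0.0]
contact_force: [0.8, 0.6, -1.5]
opening: 0.0548
```

Run:
```python
from h import *
o=env.get_obs(); print(o['time_s'],o['position'],yaw(o['eef_rot']),o['contact_force'])
im=env.get_image('wrist'); cv2.imwrite('pics/w7.png',im[:,:,::-1])
import pickle; pickle.dump(env.camera_params('wrist'),open('w7.pkl','wb'))
```

```text
22.15 [0.6362603  0.00278053 0.08928651] 0.013885410423900717 [ 0.81811521  0.55983988 -1.49128506]
```

View pics/w7.png

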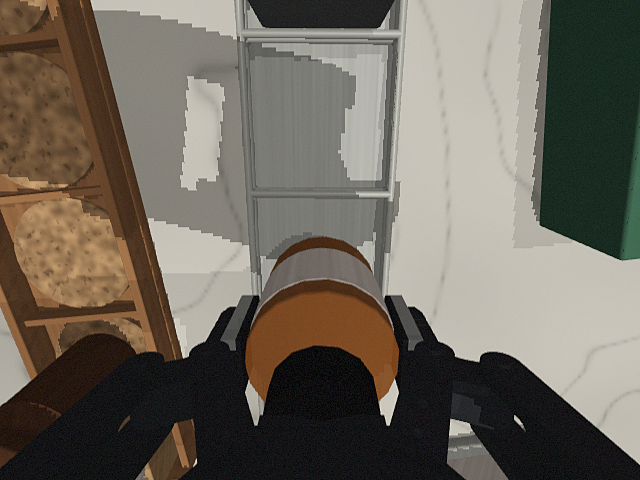

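Call:
step_arm(deltas="42 0 0 20 0 0 0; 42 0 0 12 0 0 0; 42 0 0 6 0 0 0; 42 0 0 3 0 0 0; 42 0 0 2 0 0 0; 42 0 0 1 0 0 0; 42 0 0 0 0 0 0; 42 0 0 0 0 0 0")

```text
time_s: 23.0
position: [0.6364, 0.0028, 0.0458]
eef_rot: [0.702, 0.712, 0.0, 0.0]
contact_force: [0.0, -0.4, -1.3]
opening: 0.0549
```

Call:
step_arm(deltas="42 0 0 1 0 0 0; 42 0 0 1 0 0 0; 42 0 0 1 0 0 0; 42 0 0 0 0 0 0; 42 0 0 0 0 0 0")

```text
time_s: 23.5
position: [0.6361, 0.0028, 0.0422]
eef_rot: [0.702, 0.712, -0.0, -0.0]
contact_force: [0.4, 0.1, -2.0]
opening: 0.0543
```

Call:
step_arm(deltas="42 0 0 1 0 0 0; 42 0 0 1 0 0 0; 42 0 0 0 0 0 0; 42 0 0 0 0 0 0")

```text
time_s: 23.9
position: [0.6364, 0.0028, 0.0417]
eef_rot: [0.702, 0.712, -0.0, 0.0]
contact_force: [-3.2, 1.5, 6.0]
opening: 0.0547
```

Call:
step_arm(deltas="85 0 0 0 0 0 0; 85 0 0 0 0 0 0; 85 0 0 0 0 0 0; 85 0 0 0 0 0 0; 85 0 0 -20 0 0 0; 85 0 0 -40 0 0 0; 85 0 0 -40 0 0 0; 85 0 0 -35 0 0 0")

```text
time_s: 24.7
position: [0.6364, 0.0027, 0.1773]
eef_rot: [0.702, 0.712, 0.0, 0.0]
contact_force: [0.3, -0.1, 0.6]
opening: 0.0847
```

Run:
```python
from h import *
o=env.get_obs(); print(o['time_s'],o['position'],yaw(o['eef_rot']))
print('; '.join(plan((.481,-.079,.178),.094,6,85)))
```

```text
24.7 [0.63641713 0.00274635 0.17727657] 0.013990618004368075
85 -13.3 -26.1 -0.1 0 0 -0.0133; 85 -12.9 -26.3 -0.1 0 0 -0.0133; 85 -12.6 -26.4 -0.1 0 0 -0.0133; 85 -12.2 -26.6 -0.1 0 0 -0.0133; 85 -11.9 -26.8 -0.1 0 0 -0.0133; 85 -11.5 -26.9 -0.1 0 0 -0.0133
```

Call:
step_arm(deltas="85 -13.5 -26 0 0 0 -0.0133; 85 -13 -26.5 0 0 0 -0.0133; 85 -12.5 -26.5 0 0 0 -0.0133; 85 -12 -26.5 0 0 0 -0.0133; 85 -12 -27 0 0 0 -0.0133; 85 -11.5 -27 0 0 0 -0.0133; 85 0 0 0 0 0 0; 85 0 0 0 0 0 0")

```text
time_s: 25.5
position: [0.4803, -0.0794, 0.1756]
eef_rot: [0.674, 0.739, 0.0, 0.0]
contact_force: [0.5, -0.1, -0.3]
opening: 0.0849
```

Run:
```python
from h import *
o=env.get_obs(); print(o['time_s'],o['position'],yaw(o['eef_rot']))
im=env.get_image('wrist'); cv2.imwrite('pics/w8.png',im[:,:,::-1])
for n in ['mill']:
    for d in env.find_in('wrist',n)[:3]: print(n,np.round(d['location'],3),round(d['score'],2))
import pickle; pickle.dump(env.camera_params('wrist'),open('w8.pkl','wb'))
```

```text
25.5 [ 0.48033392 -0.07938638  0.1755659 ] 0.0926018328682734
mill [ 0.478 -0.072  0.108] 0.95
mill [ 0.356 -0.085  0.081] 0.85
mill [ 0.473 -0.22   0.06 ] 0.6
```

View pics/w8.png

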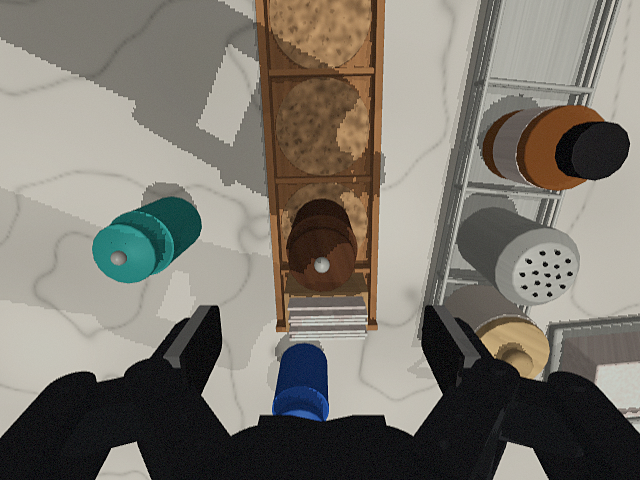

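Call:
step_arm(deltas="85 -1 0 26 0 0 0; 85 0 0 26 0 0 0; 85 0 0 26 0 0 0; 85 0 0 26 0 0 0; 85 0 0 22 0 0 0; 85 0 0 0 0 0 0; 40 0 0 0 0 0 0; 40 0 0 0 0 0 0")

```text
time_s: 26.4
position: [0.4819, -0.0804, 0.0508]
eef_rot: [0.673, 0.74, 0.001, 0.001]
contact_force: [-0.2, 0.9, -0.2]
opening: 0.0587
```

Call:
step_arm(deltas="36 0 0 0 0 0 0; 36 0 0 0 0 0 0; 36 0 0 0 0 0 0; 36 0 0 0 0 0 0; 36 0 0 0 0 0 0")

```text
time_s: 26.9
position: [0.4819, -0.0807, 0.0512]
eef_rot: [0.673, 0.739, 0.001, 0.002]
contact_force: [-0.6, -0.0, 5.8]
opening: 0.0484
```

Call:
step_arm(deltas="36 0 0 -10 0 0 0; 36 0 0 -25 0 0 0; 36 0 0 -30 0 0 0; 36 0 0 -30 0 0 0; 36 0 0 -25 0 0 0; 36 0 0 -10 0 0 0; 36 0 0 0 0 0 0; 36 0 0 0 0 0 0")

```text
time_s: 27.7
position: [0.4794, -0.0798, 0.1779]
eef_rot: [0.673, 0.739, -0.0, -0.001]
contact_force: [-0.3, -0.2, -2.2]
opening: 0.0487
```

Run:
```python
from h import *
import pickle
p=pickle.load(open('w8.pkl','rb'))
print('mill',ray('w',(321,265),.117,p))
for uv in [(483,190),(560,192),(488,90),(590,92)]: print(ray('w',uv,.032,p).round(3))
o=env.get_obs();print(o['position'],o['opening'],o['contact_force'])
print('; '.join(plan((.636,.082,.180),.01,10,36)))
```

```text
mill [ 0.48112671 -0.08201948  0.117     ]
[ 0.611 -0.037  0.032]
[ 0.675 -0.032  0.032]
[0.597 0.038 0.032]
[0.675 0.044 0.032]
[ 0.47937802 -0.07980796  0.17785366] 0.04867613131965377 [-0.27496889 -0.19347956 -2.23423298]
36 14.6 17.1 -0.2 0 0 0.0084; 36 14.8 17.0 -0.2 0 0 0.0084; 36 14.9 16.9 -0.2 0 0 0.0084; 36 15.1 16.7 -0.2 0 0 0.0084; 36 15.2 16.6 -0.2 0 0 0.0084; 36 15.3 16.5 -0.2 0 0 0.0084; 36 15.5 16.4 -0.2 0 0 0.0084; 36 15.6 16.2 -0.2 0 0 0.0084; 36 15.8 16.1 -0.2 0 0 0.0084; 36 15.9 16.0 -0.2 0 0 0.0084
```

Call:
step_arm(deltas="36 7 8 0 0 0 0.008; 36 15 17 0 0 0 0.008; 36 15 17 0 0 0 0.008; 36 15 17 0 0 0 0.008; 36 15 16.5 0 0 0 0.008; 36 15 16.5 0 0 0 0.008; 36 15.5 16 0 0 0 0.008; 36 15.5 16 0 0 0 0.008")

```text
time_s: 28.5
position: [0.5969, 0.0421, 0.1769]
eef_rot: [0.697, 0.717, -0.001, -0.002]
contact_force: [0.3, -0.5, -2.8]
opening: 0.0486
```

Call:
step_arm(deltas="36 15.5 16 0 0 0 0.008; 36 15.5 16 0 0 0 0.007; 36 8 8 10 0 0 0; 36 0 0 25 0 0 0; 36 0 0 25 0 0 0; 36 0 0 10 0 0 0; 36 0 0 0 0 0 0; 36 0 0 0 0 0 0")

```text
time_s: 29.3
position: [0.6362, 0.0804, 0.1094]
eef_rot: [0.702, 0.712, 0.0, 0.0]
contact_force: [-0.1, -0.5, -2.7]
opening: 0.0483
```

Run:
```python
from h import *
o=env.get_obs(); print(o['time_s'],o['position'],yaw(o['eef_rot']),o['contact_force'])
im=env.get_image('wrist'); cv2.imwrite('pics/w9.png',im[:,:,::-1])
```

```text
29.3 [0.63619311 0.08038576 0.1094143 ] 0.014575763541381879 [-0.07384983 -0.46712967 -2.72512697]
```

View pics/w9.png

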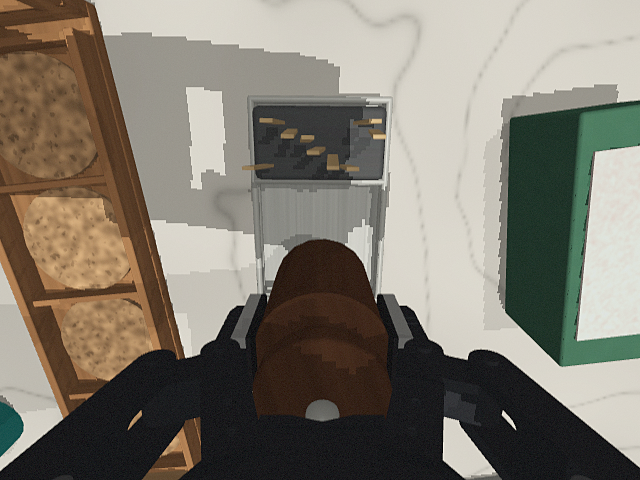

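Call:
step_arm(deltas="36 2 0 20 0 0 0; 36 0 0 20 0 0 0; 36 0 0 10 0 0 0; 36 0 0 4 0 0 0; 36 0 0 3 0 0 0; 36 0 0 2 0 0 0; 36 0 0 0 0 0 0; 36 0 0 0 0 0 0")

```text
time_s: 30.15
position: [0.6364, 0.0824, 0.0511]
eef_rot: [0.702, 0.712, 0.0, 0.0]
contact_force: [0.2, 0.2, -2.9]
opening: 0.0485
```

Call:
step_arm(deltas="36 0 0 1 0 0 0; 36 0 0 1 0 0 0; 36 0 0 1 0 0 0; 36 0 0 0 0 0 0; 36 0 0 0 0 0 0")

```text
time_s: 30.65
position: [0.636, 0.0825, 0.0474]
eef_rot: [0.702, 0.712, 0.0, 0.0]
contact_force: [0.1, -0.4, -1.3]
opening: 0.0484
```

Call:
step_arm(deltas="36 0 0 1 0 0 0; 36 0 0 1 0 0 0; 36 0 0 0 0 0 0; 36 0 0 0 0 0 0")

```text
time_s: 31.05
position: [0.6361, 0.0825, 0.0474]
eef_rot: [0.702, 0.712, -0.0, -0.0]
contact_force: [-4.3, 0.4, 7.0]
opening: 0.0486
```

Seated. I release, rise, and back off towards -y for a look.

Call:
step_arm(deltas="85 0 0 0 0 0 0; 85 0 0 0 0 0 0; 85 0 0 0 0 0 0; 85 0 0 0 0 0 0; 85 0 0 -20 0 0 0; 85 0 0 -45 0 0 0; 85 0 0 -45 0 0 0; 85 0 0 -45 0 0 0")

```text
time_s: 31.85
position: [0.6357, 0.0824, 0.2015]
eef_rot: [0.702, 0.712, -0.0, -0.0]
contact_force: [0.6, -0.8, 0.4]
opening: 0.0849
```

Call:
step_arm(deltas="85 -15 0 -40 0 0 0; 85 -15 0 -45 0 0 0; 85 -20 0 -45 0 0 0; 85 -20 0 -30 0 0 0; 85 -15 0 0 0 0 0; 85 0 0 0 0 0 0; 85 0 0 0 0 0 0")

```text
time_s: 32.55
position: [0.6365, -0.0023, 0.3576]
eef_rot: [0.702, 0.712, -0.001, -0.002]
contact_force: [-0.6, 1.0, -1.3]
opening: 0.0851
```

Run:
```python
from h import *
import pickle
o=env.get_obs(); print(o['time_s'],o['position'])
a=env.get_image('wrist'); pickle.dump(env.camera_params('wrist'),open('w10.pkl','wb'))
for n in ['mill','shaker','jar','bottle']:
    for d in env.find_in('wrist',n)[:3]: print(n,np.round(d['location'],3),round(d['score'],2))
b=env.get_image('scene')
cv2.imwrite('pics/w10.png',a[:,:,::-1]); cv2.imwrite('pics/s10.png',b[:,:,::-1])
```

```text
32.55 [ 0.6365264  -0.00231027  0.35764412]
mill [ 0.492 -0.231  0.052] 0.83
mill [0.635 0.082 0.106] 0.71
mill [ 0.355 -0.087  0.069] 0.62
shaker [ 0.634 -0.071  0.096] 0.62
jar [ 0.633 -0.141  0.084] 0.9
bottle [0.637 0.008 0.084] 0.79
```

View pics/w10.png

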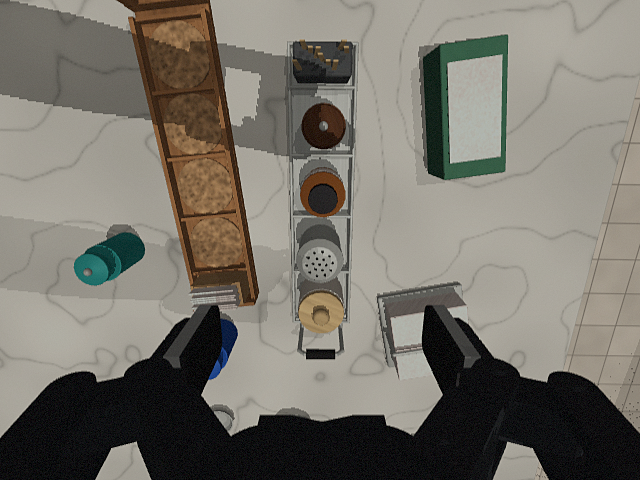

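View pics/s10.png

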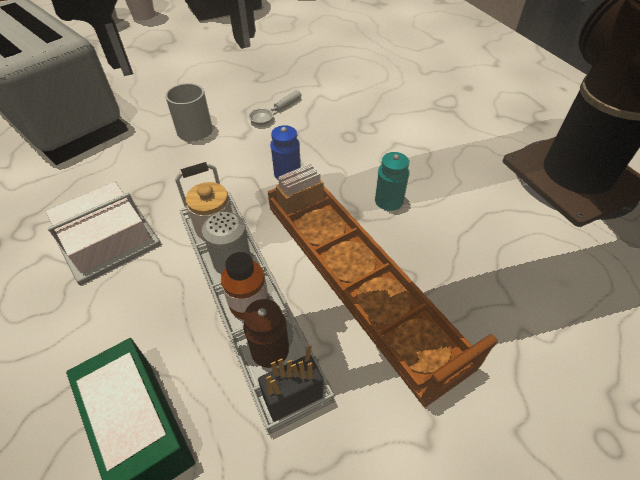

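Both views show the four containers upright, one per bay. From the handle they run jar, shaker, bottle, mill. The tops are at wrist pixels (321,316), (320,263), (323,199) and (323,126). Last I check the offsets from the bay middles.

Run:
```python
from h import *
import pickle
p=pickle.load(open('w10.pkl','rb'))
for uv in [(292,88),(355,87),(291,155),(352,154),(292,216),(350,215)]: print('div',ray('w',uv,.032,p)[:2].round(4))
for n,u,v,z,y in [('jar',321,316,.099,-.161),('shaker',320,262,.096,-.079),('bottle',323,199,.108,.003),('mill',323,126,.113,.085)]:
    q=ray('w',(u,v),z,p); print(n,q[:2].round(4),'off mm',((q[0]-.6357)*1e3).round(1),((q[1]-y)*1e3).round(1))
```

```text
div [0.597  0.1249]
div [0.6748 0.1271]
div [0.5949 0.0443]
div [0.6744 0.0468]
div [ 0.5954 -0.0372]
div [ 0.675  -0.0346]
jar [ 0.6373 -0.1532] off mm 1.6 7.8
shaker [ 0.635  -0.0798] off mm -0.7 -0.8
bottle [0.6373 0.0011] off mm 1.6 -1.9
mill [0.636  0.0797] off mm 0.3 -5.3
```

```bash
python3 -c "
from rig import env
print(env.finish_job())"
```

```text
the job is handed in; nothing more can be done
None
```

I moved the four containers one at a time into the wire rack. From its handle they now stand jar, shaker, bottle, mill, the same order as they stood in the wooden rack. I handed the job in at about 33 s; `finish_job` gave no verdict.

- **Set-down:** each container was lowered until the floor pushed back, with the finger height about 3–4 mm below where it was gripped (the cork pads are 4 mm thick). I then let go.
- **Final pictures:** all four stand upright, one per bay, with the arm clear of everything. The blue and turquoise mills were not touched.
- **Distance from bay middles:** my measurements along the row were jar about 8 mm, shaker 1 mm, bottle 2 mm and mill 5 mm, with at most 2 mm across it. The limit is 16 mm.
- **Disagreements:**
  - The jar can only shift about 7 mm in its bay, so its 8 mm reading is probably a little high.
  - The network's position for the jar came out about 12 mm further along the row than mine. It gives the middle of the visible surface, so I relied on my own measurement.

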